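# Fit the return spring of a microscope stage drive

### The arm

A 6-joint arm with a two-finger parallel gripper is mounted at the origin on the work surface. World frame = base frame: x ahead of the robot, y to its left, z up, the work surface at z = 0. Lengths are in m, angles in rad, forces in N, time in s.
With the tool pointing down it reaches from about 0.25 to 0.775 m from the base axis. Payload 4 kg.
Tool frame: the origin (TCP) lies midway between the tips of the shut fingers; the grasp point (between the pads) lies 19 mm behind it (robot.grasp_offset is the distance from the TCP to the grasp point, in m); z points along the fingers, y is the direction in which the jaws open and shut (so a half turn about z gives the same grasp; the last joint's range is limited). The gripper opens to 94 mm and grips with 3 to 60 N. Pads are 16 mm wide; open, the fingers measure 119 mm over their backs; the gripper's body (75 mm by 177 mm) begins 78 mm behind the grasp point.
Start: joints at [-1.423, 0.087, 1.371, -0, 1.684, -0.103], TCP at [0.136, -0.533, 0.206] pointing down, gripper open.
Joint ranges: [-3.1, 3.1], [-0.76, 2.03], [0.27, 2.55], [-1.08, 4.22], [0.17, 2.65], [-2.57, 2.57]. Speed limits (rad/s): [2.79, 2.79, 3.14, 3.14, 3.14, 3.14].

### API

Orientations are given as [roll, pitch, yaw] about the fixed x, y, z axes, in that order (R = Rz(yaw) Ry(pitch) Rx(roll)).
In Python, from bench import status, viewer, order, robot gives the robot as it stands. The module is installed in compiled form; this text tells all that it offers.
- The arm moves only by the tool move_arm, never from a script. Its argument "targets" is a list of rows, each a list of 3 entries, a list of its own where there are three numbers: the shift along the tool's x, y, z in mm, then the turn, a rotation vector about the tool's x, y, z in degrees, then the opening, from -1 (shut) to 1 (fully open). A call has 1 to 20 rows; each row is the pose to reach, as a shift and turn from the pose commanded when the call began, along the tool's axes at that moment; what a row does not reach only later rows make up. A row lasts 1/8 s, in which the tool goes at most 62.5 mm and 10.7 degrees, less where a joint would pass 70% of its speed; a pose out of reach is approached as far as the arm can. A call with a gripper value outside its range is refused whole. The fingers move at their own pace and stop on an object; the grip force is fixed at half the most. Time passes only in rows, so rows that repeat a pose let the fingers close. It gives the time, the measured TCP pose, the force and the opening at its end, in the units of the state.
- status.get_obs(): the state, without advancing time (a new reading comes with each control period).
- viewer.snapshot(name): name is "scene" or "top"; returns the picture (400x640x3 uint8, red, green, blue); there is no depth.
- viewer.camera_model(name): a dict with "K" (3x3 intrinsics, pixels), "xyz" and "attitude" of the camera in the world. Camera axes: x right, y up, looking along -z (the intrinsics and any distortion apply to the point x, -y, -z); pixel columns grow to the right and rows downward; lengths in m; the calibration is good to about 2 mm. A picture is of the moment at which its call begins. camera_model takes no time and is no camera call.
- order.close_job(): hands the job in, once; it reports no verdict.
The state is a dict: "time": time; "joint_positions": joint angles; "qvel": joint speeds; "joint_torque": joint torques, N m; "tool_pos": TCP position; "ee_rot": TCP orientation; "wrist_force": force on the tool from outside, world axes, zero at the start; "wrist_torque": the same for the moment, N m; "width": finger opening in m.
Only numpy, scipy, OpenCV 4.12 (cv2) and the standard library are available. Lean on these libraries where they do the work, as an engineer would, in place of code of your own. Each camera call takes 0.05 s, during which the arm holds its last target. There are 200 camera calls.

### The job

Fit the loose tension spring to the opened stage drive: take it off its stand, hook its bent leg fully down into the hole of the adjuster bar, then stretch it and drop its eye over the far post so that it catches beneath the post's head. Feel for the hole gently, without pressing or pulling hard on the drive, do not over-stretch the spring, and leave the other things where they are; let go at the end.

Things in the scene. Friction and masses are not known exactly. Their poses are not given: they have to be found in the camera images.
- plate: the opened stage drive: fixed dark steel plate 230 (x) x 110 (y) x 12 mm; origin under its centre, x along its length from the adjuster bar (x = -75 mm) to the post (x = +81 mm), z up. A low slide under the post is 20 mm high, two rails at y = +-46 mm are 18 mm high (from the table). Delicate: the spring must not bear on it with over 40 N in all.
- rest (a point): middle of the flat top (34.5 mm above the table) of the black rest on the drive, 34 (plate x) x 56 mm, on which the coil of the hooked spring lies; 62 mm from the bar.
- bar_mid (a point): on the top (40 mm above the table) of the fixed adjuster bar, midway between its two guide blocks. The bar lies along plate y, 16 mm wide (plate x), 128 mm long, 16 mm high; the guide blocks are centred 40 mm either side of this point, 10 mm thick, tops at 44 mm. The bar's hole is on its centre line but NOT at this point: see bar_end.
- bar_end (a point): on the bar's centre line and top, 18 mm from bar_mid towards plate +y: the farthest place for the hole. The one upright through hole, 10 (plate x) x 7.5 mm (plate y), 1 mm chamfer, lies anywhere from here to 18 mm on the other side of bar_mid, as the clamped bar was last set. This is not measured: feel for it with the leg, or look. The bar does not move.
- post (a point): on the axis of the fixed upright steel post, at the height (42.5 mm) of the seated eye's centre. Collar 18 mm across, top at 40.5 mm; neck 8 mm across; head 11 mm across, underside at 46 mm, tapered top ends at 50 mm. A centred eye (within 2 mm) passes over the head; let back towards the bar, it catches beneath it.
- stand: fixed white stand on which the spring lies at the start: foot 90 x 70 x 6 mm, column 34 x 34 mm with a channel along x, 16 mm wide, floor at 34 mm, side cheeks up to 41 mm; origin under its centre.
- spring: tension spring, loose, plain steel, 138 mm long, about 84 g; origin on its centre line above the leg, x along it from leg to eye, z up. On the stand the centre line is 41 mm above the table. Unstretched: wire x = 0 to 13, hook block 13 to 39, coil (14 mm thick) 40 to 85, eye block 85 to 111, eye centre 126 mm. The coil flexes up and down (0.1 N m/rad at each end), not sideways.
- leg_tip (a point): lowest point of the round leg, 5 mm across, that points down from the spring's end: 14.5 mm below the centre line. Fully home, the 5 mm wire at the leg's top lies on the bar's top (centre line 42.5 mm above the table) and this tip is 12 mm below the bar's top. The spring swings freely about the leg; its eye end may droop by some mm.
- hook_block (a point): centre of the flat-sided block next to the leg, 26 (along the spring) x 14 x 14 mm; good to grasp across. 26 mm from the leg's axis.
- eye_block (a point): centre of the like block (26 x 14 x 14 mm) next to the eye; good to grasp across.
- eye (a point): centre of the eye, a level wire ring, 15 mm inside, 24 mm outside, 4 mm thick, rigid with the eye block and 28 mm beyond that block's centre.
- stretch (a joint): how far the spring is stretched, m; 0 = slack. It pulls 4 N as soon as it parts, plus 0.2 N per mm. On the post it is stretched by some 23 to 27 mm (9 N). More than 40 mm over-stretches it.
- objective: microscope objective, plain metal, 28 mm across, 40 mm tall, standing between the task's things on the robot's side; origin at its foot. Leave alone.
- oil_bottle: small amber bottle, 32 mm across, 60 mm tall, standing beyond the task's things; origin at its foot. Leave alone.
- dish: closed clear dish, 60 mm across, 14 mm high; origin under its centre. Leave alone.
- driver: screwdriver lying flat, 170 mm long; origin under its middle. Leave alone.
- tip_box: open white box with dividers, 85 x 120 x 50 mm; origin under its centre. Leave alone.
- eyepiece: black eyepiece standing on end, 34 mm across, 50 mm tall; origin at its foot. Leave alone.
- spacer: flat metal ring, 32 mm across, 8 mm high; origin under its centre. Leave alone.
There are look-alikes about, which are no part of the job. Several things have the shape of the spring; the one meant has the colours described above.

How it is judged:
On the way, in this order (a step that is already met when the one before it is completed fails the run):
1. the leg is hooked fully down in the hole of the adjuster bar (x of leg_tip in the frame of plate between -0.083 and -0.067 m and y of leg_tip in the frame of plate between -0.023 and 0.023 m and z of leg_tip in the frame of plate between 0.02 and 0.0315 m), for 0.2 s.
2. the spring is stretched and its eye sits on the post, beneath the head (all of step 1 and horizontal distance between eye and post below 0.0065 m and z of eye in the frame of plate between 0.039 and 0.0455 m and value of joint stretch above 0.018 m), for 0.2 s.
At the end, for the whole second after the job is handed in: the leg tip is at least 8.5 mm below the bar's top, inside the hole; the eye's centre is within 6.5 mm of the post's axis and between 39 and 45.5 mm above the table, so beneath the post's head; the spring is stretched by more than 18 mm, at rest and let go (all of step 2 and linear speed of spring below 0.02 m/s and contact force between spring and the fingers below 0.05 N); the robot touches nothing.
It fails at once if the spring bears on the drive with more than 40 N in all (bar, rest and post added up; the fitted spring alone makes about 18 N) (contact force between spring and plate above 40 N).
It fails at once if the spring is stretched by more than 40 mm (value of joint stretch above 0.04 m).
It fails at once if one of the other things is moved by more than 30 mm (distance of any of objective, oil_bottle, dish, driver, tip_box, eyepiece, spacer from where it was at the start of the episode above 0.03 m).
It also fails if it takes over 67 s, if anything falls off the work surface, if the arm or the gripper's body presses on something with over 40 N, if the wrist force passes 120 N, or if a joint passes its speed limit or range.

## Working session

There is one attempt and no reset: what is moved stays moved. The work goes in short steps, Python scripts to look and compute and a tool call to move; the robot and the scene stay as the last step left them, time stands still between calls to the robot, and variables do not carry over. Pictures are saved under pics/ and viewed, about 8 in all and at most 12, crops included, and the job is handed in when it is done.

Besides the shell and the picture viewer there is one more tool, called after "Emit:" as name(argument=value, ...), one argument or row to a line, values as JSON. move_arm: Moves the arm, as the interface text tells. Its arguments: {"type":"object","properties":{"targets":{"type":"array"}},"required":["targets"]}

```bash
mkdir -p pics; python3 - <<'E'
from bench import status, viewer, order, robot
import cv2, numpy as np
for n in ("scene","top"):
    im=viewer.snapshot(n); cv2.imwrite(f"pics/{n}0.png",im[:,:,::-1]); m=viewer.camera_model(n); print(n,m)
o=status.get_obs(); print({k:np.round(v,3).tolist() for k,v in o.items()}); print(robot.grasp_offset)
E
```

```text
scene {'K': array([[468.6314146 ,   0.        , 314.95368343],
       [  0.        , 468.6314146 , 194.53309914],
       [  0.        ,   0.        ,   1.        ]]), 'xyz': array([ 1.18976533, -0.38568311,  1.01213407]), 'attitude': array([0.66630961, 0.01798568, 1.0286877 ])}
top {'K': array([[371.36063439,   0.        , 314.39307677],
       [  0.        , 371.36063439, 199.61115165],
       [  0.        ,   0.        ,   1.        ]]), 'xyz': array([ 0.3341671 , -0.01765991,  1.02711272]), 'attitude': array([ 0.19444973, -0.02439749, -1.54347261])}
{'time': 0.1, 'joint_positions': [-1.423, 0.088, 1.372, -0.0, 1.684, -0.103], 'qvel': [0.0, -0.002, -0.003, -0.0, 0.001, 0.0], 'joint_torque': [0.001, -34.126, -30.33, 0.072, 0.03, -0.0], 'tool_pos': [0.136, -0.532, 0.204], 'ee_rot': [-3.14, -0.0, 0.251], 'wrist_force': [-0.319, -0.027, 0.03], 'wrist_torque': [-0.031, -0.0, 0.026], 'width': 0.094}
0.0188
```

View pics/top0.png

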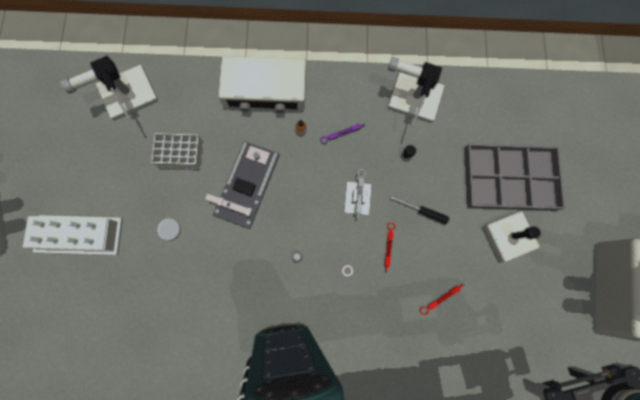

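View pics/scene0.png

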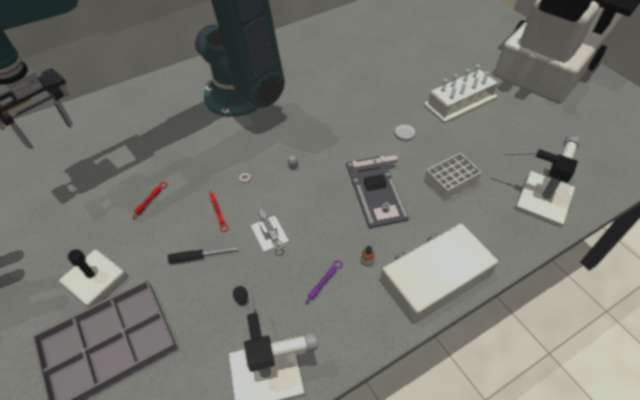

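```bash
cat > h.py <<'E'
from bench import status, viewer, order, robot
import cv2, numpy as np
from scipy.spatial.transform import Rotation as Ro
def cam(n):
    m=viewer.camera_model(n); return m["K"],np.array(m["xyz"]),Ro.from_euler("xyz",m["attitude"]).as_matrix()
def proj(n,P):
    K,c,R=cam(n); q=(np.atleast_2d(P)-c)@R*[1,-1,-1]; q=q@K.T; return q[:,:2]/q[:,2:]
def ray(n,uv,z):
    K,c,R=cam(n); d=R@(np.linalg.inv(K)@[uv[0],uv[1],1]*[1,-1,-1]); return c+d*(z-c[2])/d[2]
def crop(im,x,y,w,h,s): return cv2.resize(im[y:y+h,x:x+w],None,fx=s,fy=s,interpolation=cv2.INTER_CUBIC)
def snap(n,k=1): return np.mean([viewer.snapshot(n)[:,:,::-1].astype(float) for _ in range(k)],0).clip(0,255).astype(np.uint8)
E
python3 - <<'E'
from h import *
t=cv2.imread("pics/top0.png"); s=cv2.imread("pics/scene0.png")
a=crop(t,198,135,88,100,4); b=crop(t,335,160,50,65,6) ; c=crop(s,340,145,72,85,5); d=crop(s,240,200,60,65,5)
M=np.zeros((600,800,3),np.uint8)
def put(a,x,y,):
    a=a[:600-y,:800-x]; M[y:y+a.shape[0],x:x+a.shape[1]]=a
a=crop(t,200,135,84,100,3); put(crop(t,200,140,80,90,5)[:450],0,0); put(crop(t,338,160,44,70,5),410,0); 
cv2.imwrite("pics/m1.png",M[:460,:640])
M[:]=0; put(crop(s,340,145,75,85,5),0,0); put(crop(s,245,200,50,62,6),400,0); cv2.imwrite("pics/m2.png",M[:460,:720])
for uv in ((262,145),(247,187),(230,204)): print(ray("top",uv,.04))
print(ray("top",(357,218),.041),ray("top",(362,173),.041))
E
```

```text
[0.67924751 0.11346358 0.04      ]
[0.55822443 0.14752023 0.04      ]
[0.50989844 0.19008976 0.04      ]
[ 0.48232163 -0.15231594  0.041     ] [ 0.60791789 -0.16548979  0.041     ]
```

View pics/m1.png

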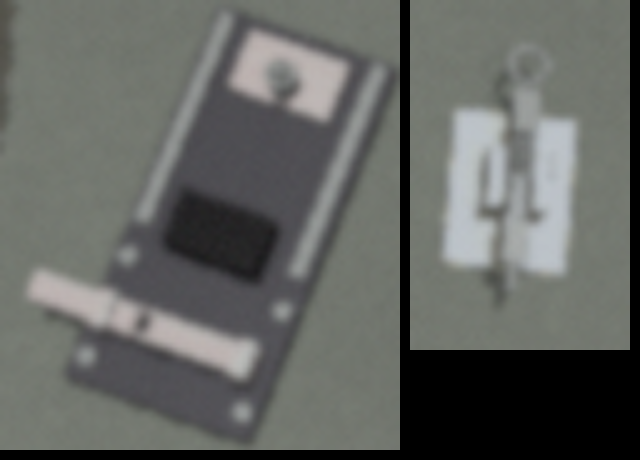

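View pics/m2.png

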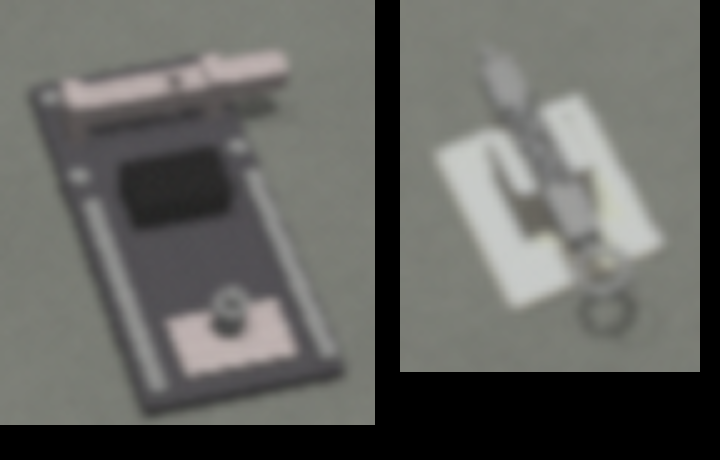

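```bash
python3 - <<'E'
from h import *
from scipy.optimize import least_squares
T=lambda x,y:((x+.5)/5-.5+200,(y+.5)/5-.5+140)
S=lambda x,y:((x+.5)/5-.5+340,(y+.5)/5-.5+145)
T2=lambda x,y:((x-410+.5)/5-.5+338,(y+.5)/5-.5+160)
S2=lambda x,y:((x-400+.5)/6-.5+245,(y+.5)/6-.5+200)
for n,a,b,z in (("post",T(283,72),S(233,300),.049),("hole",T(142,320),S(178,83),.039),("eye",T2(530,65),S2(600,265),.041),("legend",T2(510,290),S2(483,45),.041),("eblk",T2(525,105),S2(572,208),.046),("hblk",T2(512,238),S2(505,78),.046)):
    print(n,ray("top",a,z)[:2].round(4),ray("scene",b,z)[:2].round(4))
# plate corners z=12, local
L=np.array([[115,55,12],[115,-55,12],[-115,-55,12],[-115,55,12]])/1e3
ct=np.array([T(228,10),T(396,66),T(253,441),T(68,374)])
cs=np.array([S(148,413),S(343,373),(np.nan,)*2,S(33,92)])
# plate +y corner order in scene: check by fit
def W(p,L): return Ro.from_euler("z",p[2]).apply(L)+[p[0],p[1],0]
for n,c in (("top",ct),("scene",cs)):
  for order_ in ([0,1,2,3],[1,0,3,2]):
    LL=L[order_]; ok=~np.isnan(c[:,0])
    f=lambda p:(proj(n,W(p,LL[ok]))-c[ok]).ravel()
    r=least_squares(f,[.6,.14,-.4],x_scale=[.01,.01,.1]); p=r.x
    print(n,r.x.round(4),f(r.x).round(1))
    print(" post",W(p,[.081,0,0]).round(4)," barmid",W(p,[-.075,0,0]).round(4),"end",W(p,[-.075,.018,0]).round(4))
E
```

```text
post [0.6497 0.1267] [0.6566 0.1284]
hole [0.511  0.1957] [0.5126 0.198 ]
eye [ 0.609  -0.1644] [ 0.6097 -0.1622]
legend [ 0.4835 -0.1539] [ 0.4847 -0.1523]
eblk [ 0.5849 -0.161 ] [ 0.5823 -0.1601]
hblk [ 0.511  -0.1542] [ 0.5089 -0.1534]
top [ 0.5752  0.1525 -0.3174] [-1.  -1.4  1.4  0.1  0.1  0.7 -0.3  0.5]
 post [0.6521 0.1272 0.    ]  barmid [0.5039 0.1759 0.    ] end [0.5095 0.193  0.    ]
top [ 0.5763  0.1526 -0.3472] [ 35.9  11.8 -33.3 -13.1 -38.2 -14.3  35.7  13.8]
 post [0.6525 0.125  0.    ]  barmid [0.5058 0.1781 0.    ] end [0.5119 0.195  0.    ]
scene [0.5782 0.0971 0.3411] [ 36.2 -20.6 -26.3  14.5  -9.5   3.1]
 post [0.6545 0.1242 0.    ]  barmid [0.5075 0.072  0.    ] end [0.5015 0.089  0.    ]
scene [ 0.5799  0.1552 -0.3275] [-0.7  0.1  1.1  0.2 -0.4 -0.5]
 post [0.6566 0.1291 0.    ]  barmid [0.5089 0.1793 0.    ] end [0.5146 0.1964 0.    ]
```

```bash
cat >> h.py <<'E'
def go(x,y,z,yaw_deg,pitch=0):
    o=status.get_obs(); R=Ro.from_euler("xyz",o["ee_rot"]); T=Ro.from_euler("xyz",[np.pi,np.radians(pitch),np.radians(yaw_deg)])
    print("t",round(o["time"],2),"shift",(R.inv().apply(np.array([x,y,z])-o["tool_pos"])*1e3).round(1),"turn",np.degrees((R.inv()*T).as_rotvec()).round(2),"F",np.round(o["wrist_force"],1),"w",round(o["width"],4),"pos",np.round(o["tool_pos"],4),np.round(np.degrees(o["ee_rot"]),1))
E
python3 -c "
from h import *
go(.51,-.154,.10,-5)"
```

```text
t 0.1 shift [ 455.8 -273.6  105.1] turn [-1.100e-01  1.000e-02  1.937e+01] F [-0.3 -0.   0. ] w 0.0941 pos [ 0.1364 -0.5323  0.2044] [-179.9   -0.    14.4]
```

Emit:
move_arm(
  targets=[
    [[456,-273.6,60],[0,0,19.4],0],
    [[456,-273.6,60],[0,0,19.4],0],
    [[456,-273.6,60],[0,0,19.4],0],
    [[456,-273.6,60],[0,0,19.4],0],
    [[456,-273.6,60],[0,0,19.4],0],
    [[456,-273.6,60],[0,0,19.4],0],
    [[456,-273.6,60],[0,0,19.4],0],
    [[456,-273.6,60],[0,0,19.4],0],
    [[456,-273.6,60],[0,0,19.4],0],
    [[456,-273.6,60],[0,0,19.4],0],
    [[456,-273.6,105],[0,0,19.4],0],
    [[456,-273.6,105],[0,0,19.4],0],
    [[456,-273.6,105],[0,0,19.4],0],
  ],
)

```text
time: 1.72
tool_pos: [0.5102, -0.1556, 0.1015]
ee_rot: [3.141, -0.001, -0.089]
wrist_force: [-0.5, -0.0, 0.8]
width: 0.0472
```

```bash
python3 - <<'E'
from h import *
go(.51,-.154,.026,-5)
t=snap("top",2); s=snap("scene",2)
M=np.hstack([crop(t,310,140,80,100,5),crop(s,230,170,80,100,5)]); cv2.imwrite("pics/m3.png",M)
go(.51,-.154,.026,-5)
E
```

```text
t 1.73 shift [-0.4 -1.6 75.5] turn [ 0.03 -0.04 -0.1 ] F [-0.5 -0.   0.8] w 0.0472 pos [ 0.5102 -0.1556  0.1015] [180.   -0.   -5.1]
t 1.93 shift [-1.5 -1.4 76.4] turn [ 0.06 -0.18 -0.07] F [ 0.2 -0.6 -0.9] w 0.0471 pos [ 0.5111 -0.1554  0.1024] [179.9  -0.2  -5.1]
```

View pics/m3.png

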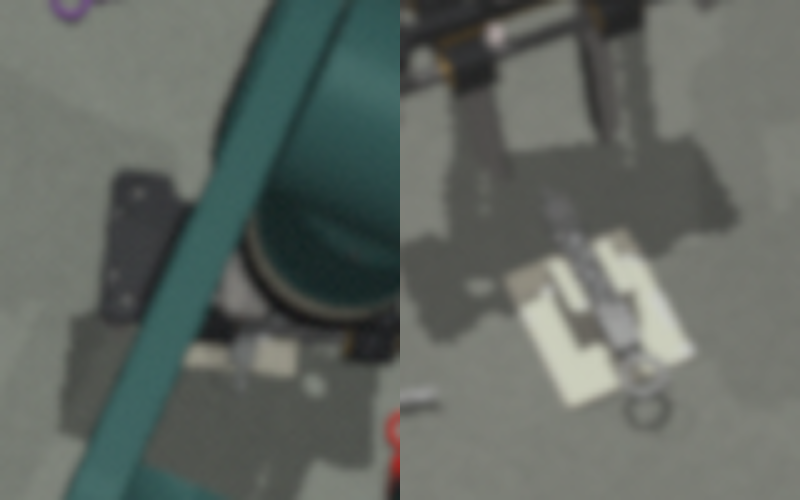

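Emit:
move_arm(
  targets=[
    [[-1,-1.5,40],[0,0,0],0],
    [[-1,-1.5,65],[0,0,0],0],
    [[-1,-1.5,76],[0,0,0],0],
    [[-1,-1.5,76],[0,0,0],0],
    [[-1,-1.5,76],[0,0,0],0],
    [[-1,-1.5,76],[0,0,0],-1],
    [[-1,-1.5,76],[0,0,0],-1],
    [[-1,-1.5,76],[0,0,0],-1],
    [[-1,-1.5,76],[0,0,0],-1],
    [[-1,-1.5,76],[0,0,0],-1],
    [[-1,-1.5,76],[0,0,0],-1],
  ],
)

```text
time: 3.3
tool_pos: [0.5095, -0.154, 0.0247]
ee_rot: [3.14, -0.0, -0.088]
wrist_force: [-0.2, -4.5, 0.5]
width: 0.0135
```

```bash
python3 -c "
from h import *
go(.51,-.154,.126,-5)"
```

```text
t 3.3 shift [ 5.000e-01  1.000e-01 -1.013e+02] turn [ 0.1  -0.02 -0.05] F [-0.2 -4.5  0.5] w 0.0135 pos [ 0.5095 -0.154   0.0247] [179.9  -0.   -5.1]
```

Emit:
move_arm(
  targets=[
    [[0.5,0,-30],[0,0,0],-1],
    [[0.5,0,-60],[0,0,0],-1],
    [[0.5,0,-75],[0,0,0],-1],
    [[0.5,0,-75],[0,0,0],-1],
  ],
)

```text
time: 3.8
tool_pos: [0.5106, -0.1528, 0.1003]
ee_rot: [-3.141, -0.002, -0.087]
wrist_force: [0.0, -0.3, -2.4]
width: 0.0138
```

```bash
python3 -c "
from h import *
go(.5356,.186,.100,-25)"
```

```text
t 3.8 shift [-4.700e+00 -3.397e+02  3.000e-01] turn [-0.03 -0.11 19.99] F [ 0.  -0.3 -2.4] w 0.0138 pos [ 0.5106 -0.1528  0.1003] [-1.8e+02 -1.0e-01 -5.0e+00]
```

Emit:
move_arm(
  targets=[
    [[-1,-40,0],[0,0,3],-1],
    [[-2,-90,0],[0,0,6],-1],
    [[-3,-140,0],[0,0,9],-1],
    [[-4,-190,0],[0,0,12],-1],
    [[-4,-240,0],[0,0,15],-1],
    [[-4,-290,0],[0,0,18],-1],
    [[-4.7,-325,0],[0,0,20],-1],
    [[-4.7,-339.7,0],[0,0,20],-1],
    [[-4.7,-339.7,20],[0,0,20],-1],
    [[-4.7,-339.7,35],[0,0,20],-1],
    [[-4.7,-339.7,40],[0,0,20],-1],
    [[-4.7,-339.7,40],[0,0,20],-1],
    [[-4.7,-339.7,40],[0,0,20],-1],
    [[-4.7,-339.7,40],[0,0,20],-1],
  ],
)

```text
time: 5.55
tool_pos: [0.5356, 0.1857, 0.0604]
ee_rot: [-3.141, -0.001, -0.437]
wrist_force: [0.2, 0.0, -1.1]
width: 0.0137
```

```bash
python3 - <<'E'
from h import *
go(.5356,.186,.060,-25)
t=snap("top",3); s=snap("scene",3)
cv2.imwrite("pics/t4.png",t);cv2.imwrite("pics/s4.png",s)
M=np.hstack([crop(t,200,135,66,100,6),crop(s,345,130,66,100,6)]); cv2.imwrite("pics/m4.png",M)
E
```

```text
t 5.55 shift [-0.2 -0.2  0.4] turn [-0.05 -0.08 -0.04] F [ 0.2  0.  -1.1] w 0.0137 pos [0.5356 0.1857 0.0604] [-1.799e+02 -1.000e-01 -2.500e+01]
```

View pics/m4.png

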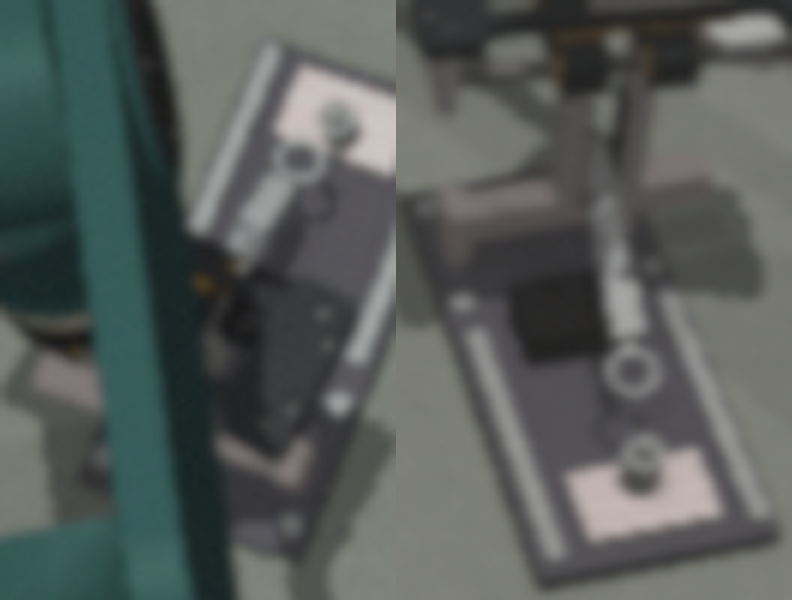

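```bash
python3 - <<'E'
from h import *
f=lambda x,y,ox,oy,s=6:((x+.5)/s-.5+ox,(y+.5)/s-.5+oy)
et=f(300,157,200,135); es=f(236,370,345,130)
for z in (.05,.06,.065,.07,.075): print(z,ray("top",et,z)[:2].round(4),ray("scene",es,z)[:2].round(4))
pt=f(341,121,200,135); ps=f(245,467,345,130)
print("post",ray("top",pt,.049)[:2],ray("scene",ps,.049)[:2])
E
```

```text
0.05 [0.6295 0.1434] [0.6187 0.1489]
0.06 [0.6265 0.1418] [0.6246 0.1433]
0.065 [0.625  0.1409] [0.6276 0.1405]
0.07 [0.6235 0.1401] [0.6306 0.1377]
0.075 [0.622  0.1393] [0.6335 0.135 ]
post [0.64755273 0.12597804] [0.66276371 0.12136924]
```

Emit:
move_arm(
  targets=[
    [[0,0,12],[0,0,0],-1],
    [[0,0,18],[0,0,0],-1],
    [[0,0,20],[0,0,0],-1],
    [[0,0,21],[0,0,0],-1],
    [[0,0,22],[0,0,0],-1],
    [[0,0,23],[0,0,0],-1],
    [[0,0,23],[0,0,0],-1],
  ],
)

```text
time: 6.72
tool_pos: [0.5345, 0.186, 0.0364]
ee_rot: [3.141, 0.001, -0.437]
wrist_force: [-3.5, 1.1, 1.3]
width: 0.0136
```

Emit:
move_arm(
  targets=[
    [[0,0,1],[0,0,0],-1],
    [[0,0,1],[0,0,0],-1],
  ],
)

```text
time: 6.98
tool_pos: [0.5345, 0.1859, 0.0352]
ee_rot: [3.141, 0.001, -0.437]
wrist_force: [-4.9, 2.7, 0.9]
width: 0.0141
```

Emit:
move_arm(
  targets=[
    [[-1.5,0,0],[0,0,0],-1],
    [[-1.5,0,1],[0,0,0],-1],
    [[-1.5,0,2],[0,0,0],-1],
    [[-1.5,0,2],[0,0,0],-1],
  ],
)

```text
time: 7.48
tool_pos: [0.5342, 0.1861, 0.0335]
ee_rot: [-3.141, -0.001, -0.437]
wrist_force: [-1.2, -0.3, 0.0]
width: 0.0137
```

Emit:
move_arm(
  targets=[
    [[0,0,1],[0,0,0],-1],
    [[0,0,2],[0,0,0],-1],
    [[0,0,3],[0,0,0],-1],
    [[0,0,3],[0,0,0],-1],
  ],
)

```text
time: 7.98
tool_pos: [0.534, 0.1862, 0.0303]
ee_rot: [3.142, -0.001, -0.437]
wrist_force: [0.0, -0.8, -1.3]
width: 0.0136
```

Emit:
move_arm(
  targets=[
    [[0,0,1],[0,0,0],-1],
    [[0,0,2],[0,0,0],-1],
    [[0,0,2],[0,0,0],-1],
  ],
)

```text
time: 8.35
tool_pos: [0.5338, 0.1863, 0.0284]
ee_rot: [3.141, -0.0, -0.437]
wrist_force: [0.7, -1.8, 0.0]
width: 0.0138
```

Emit:
move_arm(
  targets=[
    [[0,0,1],[0,0,0],-1],
    [[0,0,2],[0,0,0],-1],
    [[0,0,2],[0,0,0],-1],
  ],
)

```text
time: 8.72
tool_pos: [0.534, 0.1863, 0.0277]
ee_rot: [-3.141, -0.001, -0.437]
wrist_force: [-2.8, -2.0, 5.8]
width: 0.0138
```

Emit:
move_arm(
  targets=[
    [[0,0,0.7],[0,0,0],-1],
    [[0,0,0.7],[0,0,0],-1],
  ],
)

```text
time: 8.98
tool_pos: [0.534, 0.1863, 0.0276]
ee_rot: [-3.141, -0.001, -0.437]
wrist_force: [-2.6, -2.8, 7.7]
width: 0.0138
```

```bash
python3 - <<'E'
from h import *
go(.5356,.186,.060,-25)
t=snap("top",3); s=snap("scene",3)
cv2.imwrite("pics/t5.png",t);cv2.imwrite("pics/s5.png",s)
M=np.hstack([crop(t,200,135,66,100,6),crop(s,345,130,66,100,6)]); cv2.imwrite("pics/m5.png",M)
go(.5356,.186,.060,-25)
E
```

```text
t 8.97 shift [  1.6  -0.4 -32.4] turn [-0.02 -0.06 -0.02] F [-2.6 -2.8  7.7] w 0.0138 pos [0.534  0.1863 0.0276] [-1.8e+02 -1.0e-01 -2.5e+01]
t 9.28 shift [  1.5  -0.4 -32.4] turn [-0.02 -0.07 -0.02] F [-3.4 -2.7  7.4] w 0.0135 pos [0.5341 0.1863 0.0276] [-1.8e+02 -1.0e-01 -2.5e+01]
```

View pics/m5.png

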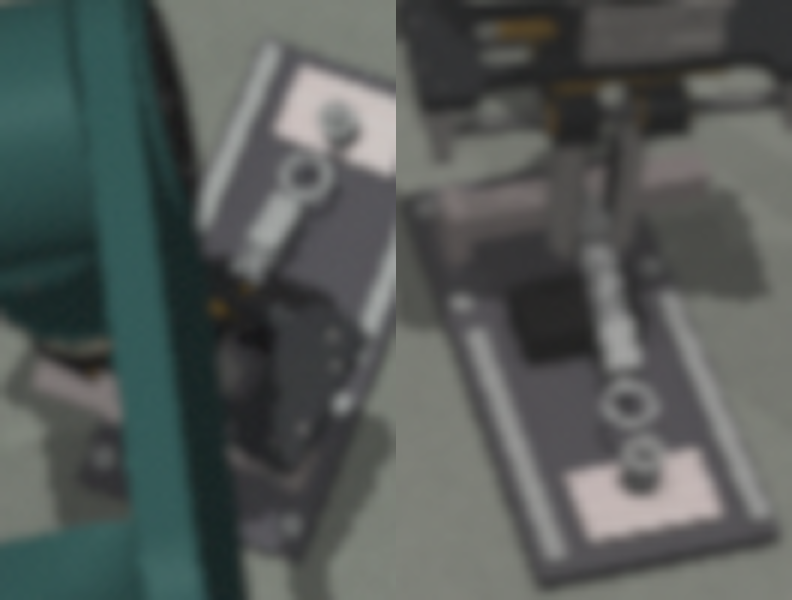

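Emit:
move_arm(
  targets=[
    [[0,0,0],[0,0,0],-0.3],
    [[0,0,0],[0,0,0],0],
    [[0,0,0],[0,0,0],0],
    [[0,0,-15],[0,0,0],0],
    [[0,0,-45],[0,0,0],0],
    [[40,0,-60],[0,0,0],0],
    [[71,0,-60],[0,0,0],0],
    [[71,0,-60],[0,0,0],0],
    [[71,0,-60],[0,0,0],0],
  ],
)

```text
time: 10.4
tool_pos: [0.5973, 0.1567, 0.0858]
ee_rot: [3.141, 0.001, -0.437]
wrist_force: [0.4, 0.3, 1.2]
width: 0.0469
```

```bash
python3 - <<'E'
from h import *
f=lambda x,y,ox,oy,s=6:((x+.5)/s-.5+ox,(y+.5)/s-.5+oy)
et=f(305,175,200,135); es=f(235,405,345,130)
for z in (.02,.03,.04,.05): print(z,ray("top",et,z)[:2].round(4),ray("scene",es,z)[:2].round(4))
go(.601,.155,.060,-25)
t=snap("top",3); s=snap("scene",3)
cv2.imwrite("pics/t6.png",t);cv2.imwrite("pics/s6.png",s)
M=np.hstack([crop(t,200,135,66,100,6),crop(s,345,130,66,100,6)]); cv2.imwrite("pics/m6.png",M)
E
```

```text
0.02 [0.6299 0.1455] [0.6168 0.1533]
0.03 [0.627  0.1439] [0.6225 0.1479]
0.04 [0.624  0.1423] [0.6283 0.1425]
0.05 [0.6211 0.1406] [0.6341 0.137 ]
t 10.4 shift [ 4.1 -0.1 25.8] turn [ 0.01  0.06 -0.03] F [0.4 0.3 1.2] w 0.0469 pos [0.5973 0.1567 0.0858] [ 1.8e+02  1.0e-01 -2.5e+01]
```

View pics/m6.png

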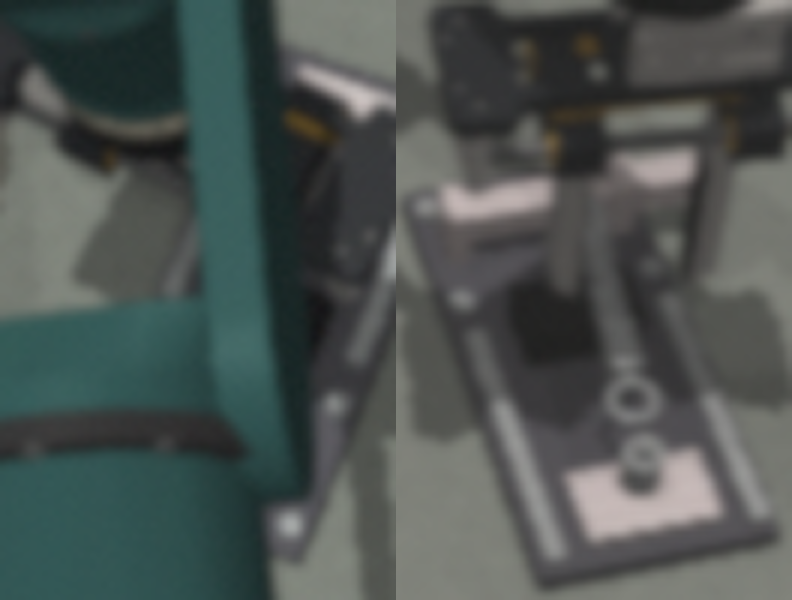

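Emit:
move_arm(
  targets=[
    [[2,0,30],[0,0,0],0],
    [[2,0,50],[0,0,0],0],
    [[2,0,58.8],[0,0,0],0],
    [[2,0,58.8],[0,0,0],0],
    [[2,0,58.8],[0,0,0],0],
    [[2,0,58.8],[0,0,0],-1],
    [[2,0,58.8],[0,0,0],-1],
    [[2,0,58.8],[0,0,0],-1],
    [[2,0,58.8],[0,0,0],-1],
    [[2,0,58.8],[0,0,0],-1],
    [[2,0,58.8],[0,0,0],-1],
  ],
)

```text
time: 12.08
tool_pos: [0.5999, 0.1554, 0.027]
ee_rot: [3.142, -0.0, -0.437]
wrist_force: [-0.0, 0.0, 0.2]
width: 0.0136
```

```bash
python3 - <<'E'
from h import *
go(.601,.155,.026,-25)
t=snap("top",3); s=snap("scene",3)
cv2.imwrite("pics/t7.png",t);cv2.imwrite("pics/s7.png",s)
M=np.hstack([crop(t,220,125,50,75,8),crop(s,360,165,50,75,8)]); cv2.imwrite("pics/m7.png",M)
E
```

```text
t 12.07 shift [ 1.2 -0.1  1. ] turn [ 0.   -0.01 -0.03] F [-0.   0.   0.2] w 0.0136 pos [0.5999 0.1554 0.027 ] [180.  -0. -25.]
```

View pics/m7.png

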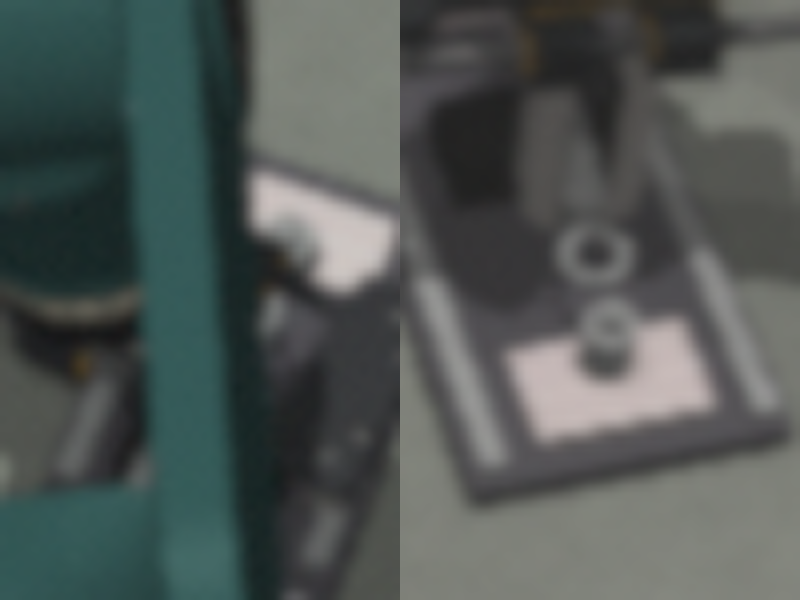

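Emit:
move_arm(
  targets=[
    [[3,0,0],[0,0,0],-1],
    [[6,0,-3],[0,0,0],-1],
    [[8,0,-7],[0,0,0],-1],
    [[10,0,-11],[0,0,0],-1],
    [[13,0.5,-15],[0,0,0],-1],
    [[17,1,-15],[0,0,0],-1],
    [[21,1,-15],[0,0,0],-1],
    [[24,1,-15],[0,0,0],-1],
    [[24,1,-15],[0,0,0],-1],
    [[24,1,-15],[0,0,0],-1],
  ],
)

```text
time: 13.62
tool_pos: [0.6191, 0.1456, 0.0409]
ee_rot: [3.141, 0.005, -0.436]
wrist_force: [-6.5, 3.9, -1.0]
width: 0.0139
```

```bash
python3 - <<'E'
from h import *
go(.601,.155,.026,-25)
t=snap("top",3); s=snap("scene",4)
cv2.imwrite("pics/t8.png",t);cv2.imwrite("pics/s8.png",s)
M=np.hstack([crop(t,230,125,40,60,10),crop(s,370,170,40,60,10)]); cv2.imwrite("pics/m8.png",M)
E
```

```text
t 13.62 shift [-20.3  -0.9  15. ] turn [ 0.04  0.3  -0.01] F [-6.5  3.9 -1. ] w 0.0139 pos [0.6191 0.1456 0.0409] [180.    0.3 -25. ]
```

View pics/m8.png

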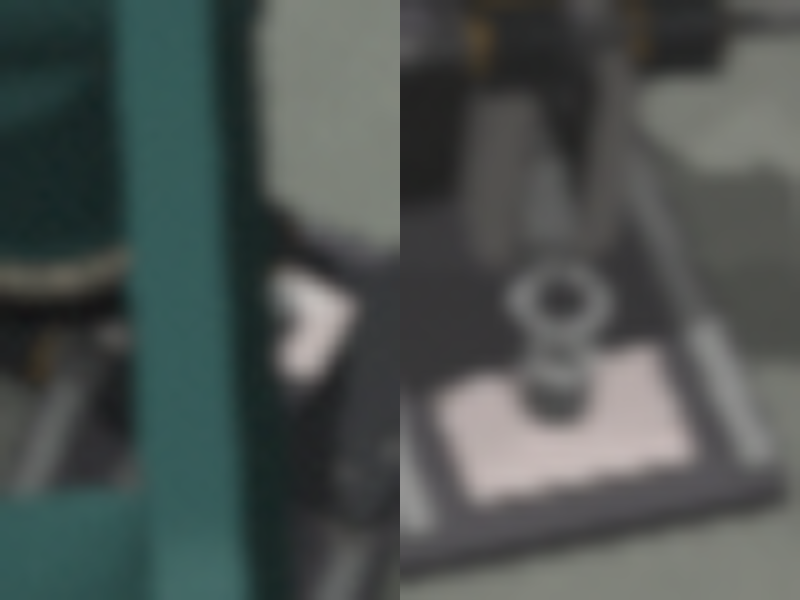

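```bash
python3 - <<'E'
from h import *
f=lambda x,y,ox,oy,s=10:((x+.5)/s-.5+ox,(y+.5)/s-.5+oy)
o=status.get_obs(); R=Ro.from_euler("xyz",o["ee_rot"])
for ze in (.052,.054,.056):
    e=ray("scene",f(160,300,370,170),ze); p=ray("scene",f(162,357,370,170),.050)
    d=p-e; print(ze,e.round(4),p.round(4),(R.inv().apply(d)*1e3).round(1), R.inv().apply(e-o["tool_pos"]).round(4))
# collar rim check
print(proj("scene",[[.653,.129,.05],[.653,.129,.0405],[.653,.129,.02]]))
E
```

```text
0.052 [0.6442 0.1351 0.052 ] [0.6582 0.1257 0.05  ] [16.7  2.6  1.9] [ 0.0271 -0.0011 -0.0113]
0.054 [0.6453 0.134  0.054 ] [0.6582 0.1257 0.05  ] [15.2  2.1  3.9] [ 0.0286 -0.0006 -0.0133]
0.056 [0.6465 0.1329 0.056 ] [0.6582 0.1257 0.05  ] [13.7  1.6  5.9] [ 0.0301 -0.0001 -0.0153]
[[385.59562878 203.32715642]
 [385.22578299 205.54722924]
 [384.44304652 210.24576035]]
```

Emit:
move_arm(
  targets=[
    [[3,0.2,0],[0,0,0],-1],
    [[6,0.4,0],[0,0,0],-1],
    [[9,0.4,0],[0,0,0],-1],
    [[9,0.4,0],[0,0,0],-1],
    [[9,0.4,0],[0,0,0],-1],
  ],
)

```text
time: 14.6
tool_pos: [0.6257, 0.1419, 0.0399]
ee_rot: [3.14, 0.009, -0.436]
wrist_force: [-8.1, 5.3, -1.5]
width: 0.0136
```

```bash
python3 - <<'E'
from h import *
go(.601,.155,.026,-25)
s=snap("scene",4)
cv2.imwrite("pics/s9.png",s)
a=crop(cv2.imread("pics/s8.png"),370,170,40,60,10); b=crop(s,370,170,40,60,10); cv2.imwrite("pics/m9.png",np.hstack([crop(cv2.imread("pics/s6.png"),370,170,40,60,10),b]))
E
```

```text
t 14.6 shift [-27.8  -1.4  14.2] turn [ 0.08  0.5  -0.  ] F [-8.1  5.3 -1.5] w 0.0136 pos [0.6257 0.1419 0.0399] [179.9   0.5 -25. ]
```

View pics/m9.png

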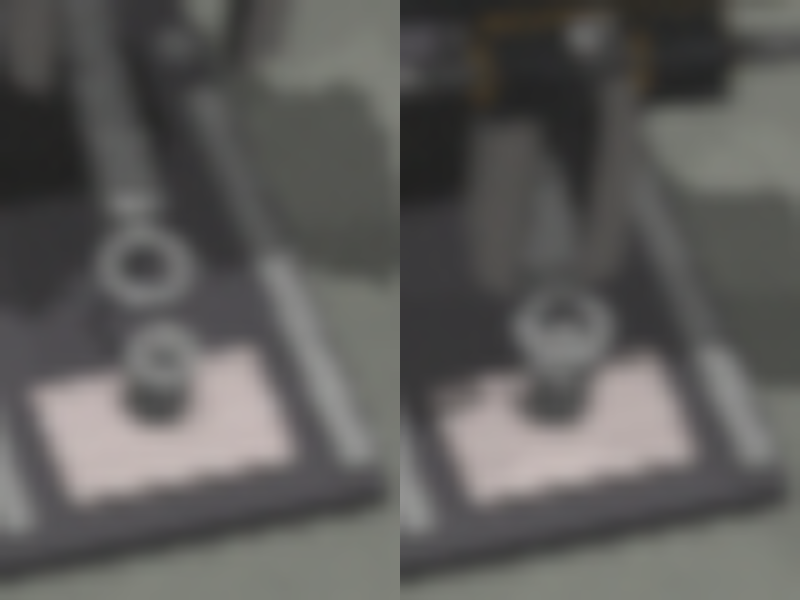

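Emit:
move_arm(
  targets=[
    [[1.7,0,0],[0,0,0],-1],
    [[1.7,0,1],[0,0,0],-1],
    [[1.7,0,2],[0,0,0],-1],
    [[1.7,0,3],[0,0,0],-1],
    [[1.7,0,3],[0,0,0],-1],
  ],
)

```text
time: 15.42
tool_pos: [0.627, 0.1413, 0.0369]
ee_rot: [3.14, 0.009, -0.436]
wrist_force: [-9.1, 5.1, -1.9]
width: 0.0138
```

Emit:
move_arm(
  targets=[
    [[0,0,1],[0,0,0],-1],
    [[0,0,2],[0,0,0],-1],
    [[0,0,2],[0,0,0],-1],
  ],
)

```text
time: 15.8
tool_pos: [0.6271, 0.1413, 0.035]
ee_rot: [3.14, 0.009, -0.436]
wrist_force: [-7.5, 5.0, -2.6]
width: 0.0135
```

Emit:
move_arm(
  targets=[
    [[0,0,1],[0,0,0],-1],
    [[0,0,2],[0,0,0],-1],
    [[0,0,2],[0,0,0],-1],
  ],
)

```text
time: 16.18
tool_pos: [0.6271, 0.1413, 0.0331]
ee_rot: [3.14, 0.009, -0.436]
wrist_force: [-8.4, 5.5, -1.6]
width: 0.0136
```

Emit:
move_arm(
  targets=[
    [[0,0,1],[0,0,0],-1],
    [[0,0,2],[0,0,0],-1],
    [[0,0,2],[0,0,0],-1],
  ],
)

```text
time: 16.55
tool_pos: [0.6273, 0.1413, 0.0313]
ee_rot: [3.14, 0.009, -0.436]
wrist_force: [-7.6, 5.3, -1.2]
width: 0.0139
```

Emit:
move_arm(
  targets=[
    [[0,0,1],[0,0,0],-1],
    [[0,0,2],[0,0,0],-1],
    [[0,0,2],[0,0,0],-1],
  ],
)

```text
time: 16.92
tool_pos: [0.6277, 0.1414, 0.0304]
ee_rot: [3.141, 0.007, -0.436]
wrist_force: [-9.5, 5.7, 1.5]
width: 0.014
```

Emit:
move_arm(
  targets=[
    [[-1,0,0],[0,0,0],-1],
    [[-2,0,0],[0,0,0],-1],
    [[-3,0,0],[0,0,0],-1],
    [[-3,0,0],[0,0,0],-1],
  ],
)

```text
time: 17.42
tool_pos: [0.6266, 0.1421, 0.0309]
ee_rot: [-3.141, 0.004, -0.436]
wrist_force: [-6.7, 4.4, 1.1]
width: 0.0135
```

Emit:
move_arm(
  targets=[
    [[-1,0,0],[0,0,0],-1],
    [[-2,0,0],[0,0,0],-1],
    [[-3,0,0],[0,0,0],-1],
    [[-3,0,0],[0,0,0],-1],
  ],
)

```text
time: 17.92
tool_pos: [0.6239, 0.1433, 0.0312]
ee_rot: [-3.141, 0.003, -0.436]
wrist_force: [-7.3, 3.5, 2.1]
width: 0.0139
```

```bash
python3 - <<'E'
from h import *
go(.6271,.1413,.0309,-25)
s=snap("scene",4)
cv2.imwrite("pics/s10.png",s)
cv2.imwrite("pics/m10.png",np.hstack([crop(cv2.imread("pics/s9.png"),370,170,40,60,10),crop(s,370,170,40,60,10)]))
E
```

```text
t 17.93 shift [3.8 0.5 0.3] turn [-0.02  0.2  -0.01] F [-7.3  3.5  2.1] w 0.0139 pos [0.6239 0.1433 0.0312] [-180.     0.2  -25. ]
```

Emit:
move_arm(
  targets=[
    [[-1,0,0],[0,0,0],-1],
    [[-2,0,0],[0,0,0],-1],
    [[-2,0,0],[0,0,0],-1],
    [[-2,0,0],[0,0,0],-1],
  ],
)

```text
time: 18.62
tool_pos: [0.623, 0.1437, 0.0312]
ee_rot: [-3.141, 0.002, -0.437]
wrist_force: [-4.8, 3.4, 0.7]
width: 0.0135
```

Emit:
move_arm(
  targets=[
    [[-1,0,0],[0,0,0],-1],
    [[-2,0,0],[0,0,0],-1],
    [[-2,0,0],[0,0,0],-1],
    [[-2,0,0],[0,0,0],-1],
  ],
)

```text
time: 19.12
tool_pos: [0.6227, 0.1437, 0.0313]
ee_rot: [-3.14, -0.002, -0.437]
wrist_force: [1.7, 2.8, -2.6]
width: 0.0136
```

Emit:
move_arm(
  targets=[
    [[0,0,0],[0,0,0],-0.5],
    [[0,0,0],[0,0,0],0],
    [[0,0,0],[0,0,0],0],
    [[0,0,0],[0,0,0],0],
    [[0,0,-20],[0,0,0],0],
    [[0,0,-60],[0,0,0],0],
    [[-60,0,-110],[0,0,0],0],
    [[-120,0,-150],[0,0,0],0],
    [[-170,60,-170],[0,0,0],0],
    [[-200,120,-170],[0,0,0],0],
    [[-200,180,-170],[0,0,0],0],
    [[-200,220,-170],[0,0,0],0],
    [[-200,220,-170],[0,0,0],0],
    [[-200,220,-170],[0,0,0],0],
    [[-200,220,-170],[0,0,0],0],
  ],
)

```text
time: 21.0
tool_pos: [0.348, 0.0299, 0.2013]
ee_rot: [-3.141, -0.0, -0.435]
wrist_force: [-0.4, -0.1, -0.0]
width: 0.0471
```

```bash
python3 - <<'E'
from h import *
go(.6271,.1413,.0309,-25)
t=snap("top",3); s=snap("scene",4)
cv2.imwrite("pics/m11.png",np.hstack([crop(t,205,135,66,100,6),crop(s,345,140,66,100,6)]))
E
```

```text
t 21.0 shift [ 206.1 -218.6  170.6] turn [-0.03 -0.01  0.06] F [-0.4 -0.1 -0. ] w 0.0471 pos [0.348  0.0299 0.2013] [-180.    -0.   -24.9]
```

View pics/m11.png

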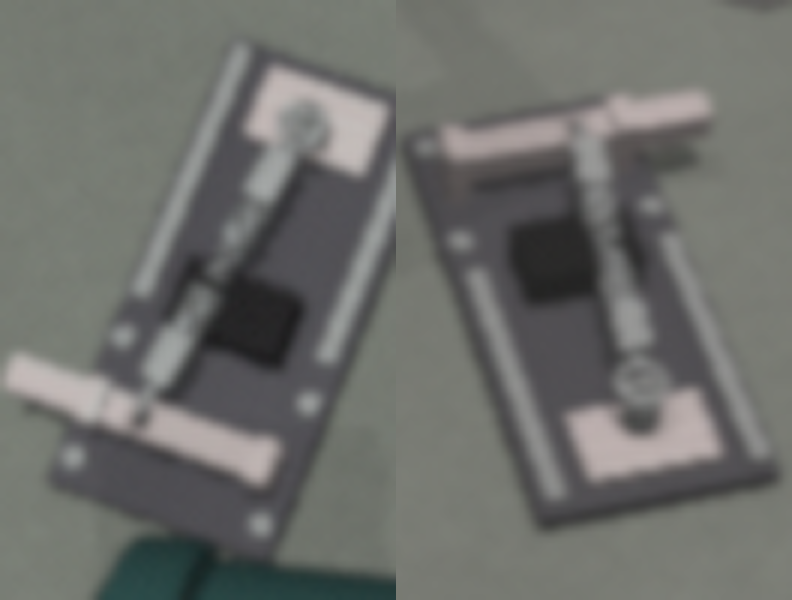

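The last picture shows the leg in the bar's hole (top view, about (142,412)). The coil is stretched and the eye is around the post (top (303,125), scene (640,382)). The gripper is clear of everything.

```bash
python3 -c "
from bench import order
print(order.close_job())"
```

```text
the job is handed in; nothing more can be done
None
```

I fitted the spring to the stage drive and handed the job in at about 21 s; no verdict was reported.

- **Hooking the leg:** I took the spring off its stand by the hook block. I lowered the leg into the hole seen near the bar's +y end, with one small shift back after feeling a light side force of about 5 N. It went down to a firm stop at about 8 N.
- **Fitting the eye:** I regrasped the eye block, stretched the spring to about 10 N (roughly 28 mm judged from the force) and lowered the eye over the post. I then let it back until the post took the load, then let go.
- **Last checks:**
  - The pictures show the leg in the hole, the coil stretched, and the eye around the post.
  - The gripper was well clear, with almost no force at the wrist.
  - I did not measure the eye's final height. Its seat under the head is inferred from the contact on lowering and from the tool stopping when let back.
  - The leg's firm stop was about 1.4 mm higher than I expected. That is within the allowed depth, so I took it as home.
  - My first reading of the post's position was about 5 mm off because I took the collar's ring for the head. I corrected this before lowering the eye.

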